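# Tighten a ratchet clamp with short swings of its handle

### The arm

A 6-joint arm with a two-finger parallel gripper is mounted at the origin on a cart in front of the work surface, level with it; the furniture and walls round the work are solid. World frame = base frame: x ahead of the robot, y to its left, z up, the work surface at z = 0. Lengths are in m, angles in rad, forces in N, time in s.
With the tool pointing down it reaches from about 0.325 to 0.75 m from the base axis. Payload 7.6 kg.
Tool frame: the origin (TCP) lies midway between the tips of the shut fingers; the grasp point (between the pads) lies env.tcp_to_grasp behind it (env.tcp_to_grasp is the distance from the TCP to the grasp point, in m); z points along the fingers, y is the line along which they close (so a half turn about z gives the same grasp; the last joint's range is limited). The gripper opens to 85 mm and grips with 20 to 120 N. Pads are 22 mm wide; open, the fingers measure 114 mm over their backs; the gripper's body (76 mm by 85 mm) begins 54 mm behind the grasp point. The pads swing forward as they close: fully open they stand 13 mm farther back than shut.
Start: joints at [-1.389, 0.052, 1.401, -0, 1.689, -0.07], TCP at [0.131, -0.508, 0.231] pointing down, gripper open.
Joint ranges: [-2.9, 2.9], [-0.91, 2.17], [0.12, 2.37], [-1.06, 4.2], [0.26, 2.73], [-2.93, 2.93]. Speed limits (rad/s): [2.57, 2.57, 3.01, 3.14, 3.14, 3.14].

### API

Orientations are given as a unit quaternion [w, x, y, z].
In Python, from station import env gives the robot as it stands.
- The arm moves only by the shell command python3 -m crank 'ROWS' [OPENING] [FORCE]. ROWS is JSON, a list of rows, each a list of 6 numbers: the shift along the world's x, y, z in m, then the turn, a rotation vector about the world's x, y, z in degrees. In form: [[dx, dy, dz, rx, ry, rz], ...]. A call has 1 to 12 rows; each row is the pose to reach, as a shift and turn from the pose commanded when the call began; what a row does not reach only later rows make up. A row lasts 1/12 s, in which the tool goes at most 41.7 mm and 7.16 degrees, less where a joint would pass 70% of its speed; a pose out of reach is approached as far as the arm can. A call with a gripper value outside its range is refused whole. OPENING is the opening, from 0 (shut) to 1 (fully open), set as the call begins (- or left out, the last holds). The fingers move at their own pace and stop on an object; FORCE is the grip in N (left out, the last holds). Time passes only in rows, so rows that repeat a pose let the fingers close. It gives the time, the measured TCP pose, the force, the opening and the grip force at its end, in the units of the state.
- env.get_state(): the state, without advancing time (a new reading comes with each control period).
- env.snapshot(name): name is "scene" or "top" or "wrist"; returns a dict with "frame" (384x512x3 uint8, red, green, blue), "fx", "fy", "cx", "cy" (pixels), "rvec" (rotation vector, rad) and "tvec" (3), from world to camera coordinates, as OpenCV has them. Camera axes: x right, y down, z forward; pixel columns grow to the right and rows downward; lengths in m; the calibration is good to about 2 mm. A picture is of the moment at which its call begins. There is no depth.
- env.close_job(): hands the job in; it is judged then, once.
The state is a dict: "clock": time; "joint_positions": joint angles; "joint_velocities": joint speeds; "tau": joint torques, N m; "position": TCP position; "ee_rot": TCP orientation; "contact_force": force on the tool from outside, world axes, zero at the start; "moment": the same for the moment, N m; "gripper_width": finger opening in m; "grasp_force": force on a finger pad.
Only numpy, scipy, OpenCV 4.12 (cv2) and the standard library are available. Lean on these libraries where they do the work, as an engineer would, in place of code of your own. Each camera call takes 0.05 s, during which the arm holds its last target. There are 200 camera calls.

### The job

Take the loose ratchet handle by its square black knob, set it down fully home on the clamp's square drive with its red grip pointing away from you between the two steel posts, and let go. Then take it by the red grip and swing it clockwise (seen from above) and back between the posts, again and again, until the clamp is screwed fully tight on the black block. Finally take the handle off and lay it flat on the breadboard, clear of the clamp, without disturbing the block, the vial, the mirror mount or the round sensor puck.

Things in the scene. Friction and masses are not known exactly. Their poses are not given: they have to be found in the camera images.
- handle: Loose ratchet handle, 0.25 kg. Origin: centre of the underside of its 42x42x24 mm steel head, z up; the handle runs along its -x. 28 mm square socket, 20 mm deep, chamfered, below. On the head a square black knob, 28 mm wide, z 24 to 58. Bar 14 mm wide to x -66, then red grip 18 wide, 22 high, x -66 to -118, foot at x -123 down to z 0. Centre of mass in the head: stays on the drive when let go.
- handle_knob (a point): Middle of the square black knob, 28 mm wide (sides along the handle's x and y), 46 mm above the head's underside: where to take the handle to pick it up, set it on or take it off. Furniture to keep clear of (world, m): a tilted black camera at x 0.49-0.55, y -0.16 to -0.06, z 0.11-0.22; a tall post at x 0.50, y 0.20 (radius 0.03); a cryostat beyond x 0.67 above z 0.2.
- handle_grip (a point): Middle of the handle's red grip, 18 mm wide, 92 mm from the head's axis, 13 mm above the head's underside: where to hold it to swing it. Its axes are the handle's.
- clamp: Ratchet clamp, fixed. Origin: on the breadboard under the drive's axis, z up; its post side is -x (turned away from the robot). Dark plate 10 mm thick, x -55 to 38, y -54 to 114 mm. Two steel stop posts, 13 mm diameter, 72 mm high, at x -35, y +-41, let a seated handle swing about 35 degrees either side of -x. Jaw and block on the +y side (x -21 to 41, y 40 to 114), jaw and rods no higher than 54 mm.
- drive (a point): Centre of the collar's top face on the drive's axis, 50 mm above the breadboard: the head's underside rests here when fully home. An oiled steel square 26 mm wide, 10 high, with a 7 mm taper on top, rises from it (1 mm play each side in the socket). Turns with the collar; the handle fits when its axes match the point's axes (handle -x along drive -x).
- collar (a joint): Angle of collar and square drive, rad, 0 when a seated handle points straight along the clamp's -x, positive clockwise from above (drive yaw = clamp yaw - this). Turns easily; posts stop a seated handle at about +-0.6, play of the socket 0.08 each way. Clockwise it carries the screw by a sprung pawl; turned back it slips over the screw's 20 teeth (18 degrees each) and the screw stays.
- screw (a joint): Angle of the clamp's screw, rad, positive clockwise from above, starts between 0 and 0.5. Turning it takes about 3 N at the grip. At 2.4 the clamp is fully tight and the screw stops hard: more pushing only strains it. The jaw sinks 4.3 mm per rad.
- block: Black cuvette block 62x36x20 mm, loose on the clamp's plate under the jaw; origin at the centre of its underside. Leave it there.
- vial: Bystander: upright vial with blue cap, 18 mm diameter, 40 mm high, origin at the centre of its underside.
- mount: Bystander: black mirror mount 38x42x47 mm, origin at the centre of its underside.
- puck: Bystander: black round sensor puck 52 mm diameter, 14 mm high, origin at the centre of its underside.
Mind the look-alikes: they are no part of the job. Leave any green look-alike of the block alone.

How it is judged:
On the way, in this order (a step that is already met when the one before it is completed fails the run):
1. the handle sits fully home on the square drive, pointing out between the posts, and is let go, the screw not yet turned (horizontal distance between handle and drive below 0.005 m and z of handle in the frame of drive below 0.004 m and x of handle_grip in the frame of clamp below -0.06 m and angle between handle's own z axis and vertical below 0.15 rad and contact force between handle and the fingers below 0.1 N and value of joint screw below 0.75 rad), for 0.2 s.
2. taken again by the red grip and swung clockwise past the middle, it has turned the screw to 0.75 rad (value of joint screw above 0.75 rad and value of joint collar above 0.1 rad and distance between the grasp point and handle_grip below 0.045 m and contact force between handle and the fingers above 0.5 N), for 0.05 s.
3. still seated, the handle is swung back (collar under -0.15 rad) for a new bite (value of joint collar below -0.15 rad and value of joint screw above 0.7 rad and z of handle in the frame of drive below 0.012 m), for 0.05 s.
4. the clamp is screwed tight (screw over 2.25 rad) (value of joint screw above 2.25 rad), for 0.1 s.
At the end, for the whole second after the job is handed in: Screw past 2.25 rad, block still under the jaw within about 10 mm; handle off the drive, flat and still on the breadboard (underside within 8 mm of it, tilt under 0.1 rad), its head over 70 mm from the drive's axis, not touching the clamp (value of joint screw above 2.25 rad and height (world z) of handle below 0.008 m and angle between handle's own z axis and vertical below 0.1 rad and horizontal distance between handle and drive above 0.07 m and linear speed of handle below 0.02 m/s and contact force between handle and clamp below 0.1 N and height (world z) of handle_grip below 0.025 m and y of block in the frame of clamp between 0.067 and 0.087 m and x of block in the frame of clamp between -0.005 and 0.025 m).
It fails at once if the vial is moved more than 20 mm or tipped (distance of vial from where it was at the start of the episode above 0.02 m or angle between vial's own z axis and vertical above 0.5 rad).
It fails at once if the mirror mount is moved more than 20 mm or tipped (distance of mount from where it was at the start of the episode above 0.02 m or angle between mount's own z axis and vertical above 0.5 rad).
It fails at once if the puck is moved more than 20 mm (distance of puck from where it was at the start of the episode above 0.02 m).
It also fails if it takes over 72 s, if anything falls off the work surface, if the arm or the gripper's body presses on something with over 40 N, if the wrist force passes 120 N, or if a joint passes its speed limit or range.

## Working session

There is one attempt and no reset: what is moved stays moved. The work goes in short steps, Python scripts to look and compute and a shell command to move; the robot and the scene stay as the last step left them, time stands still between calls to the robot, and variables do not carry over. Pictures are saved under pics/ and viewed, at most 10 in all, crops included, and the job is handed in when it is done.

```bash
mkdir -p pics; ls; python3 - <<'E'
from station import env
import cv2, numpy as np
print(env.tcp_to_grasp); s=env.get_state(); print(s)
a=[]
for n in ("scene","top"):
    p=env.snapshot(n); np.savez(f'pics/{n}0.npz',**p); a.append(p['frame'])
    R=cv2.Rodrigues(np.array(p['rvec']))[0]; print(n,p['fx'],p['cx'],p['cy'],-R.T@np.array(p['tvec']).ravel(),R[2])
    cv2.imwrite(f'pics/{n}0.png',cv2.resize(p['frame'][:,:,::-1],(800,600),interpolation=cv2.INTER_CUBIC))
E
```

```text
pics
0.0187
{'clock': 0.0, 'joint_positions': array([-1.38928142e+00,  5.28252230e-02,  1.40173547e+00, -1.03496038e-05,
        1.68861160e+00, -7.03018444e-02]), 'joint_velocities': array([-6.50998015e-04, -1.46450318e-04,  2.88469297e-04, -9.46082516e-04,
       -1.67696689e-05,  1.89000650e-03]), 'tau': array([ 7.48529656e-04, -3.81670654e+01, -3.60186338e+01,  1.12707731e-06,
        6.16850797e-03, -3.48814268e-06]), 'position': array([ 0.13077385, -0.50813427,  0.23047305]), 'ee_rot': array([-7.88314498e-04,  9.92083773e-01,  1.25575330e-01, -4.90280347e-05]), 'contact_force': array([ 0.42598533, -0.14497958, -0.44885023]), 'moment': array([-0.03550484,  0.00286513, -0.02478124]), 'grasp_force': 0.0, 'gripper_width': 0.08500933643013908}
scene 476.5628619822647 254.17735253004145 188.8955770263778 [-0.11575408  0.73432244  0.71471981] [ 0.62160613 -0.55472017 -0.55307445]
top 393.43270420907356 258.0119734631957 198.05931066775173 [0.55088817 0.09730327 1.0802483 ] [ 0.08827667 -0.01259643 -0.99601634]
```

View pics/top0.png

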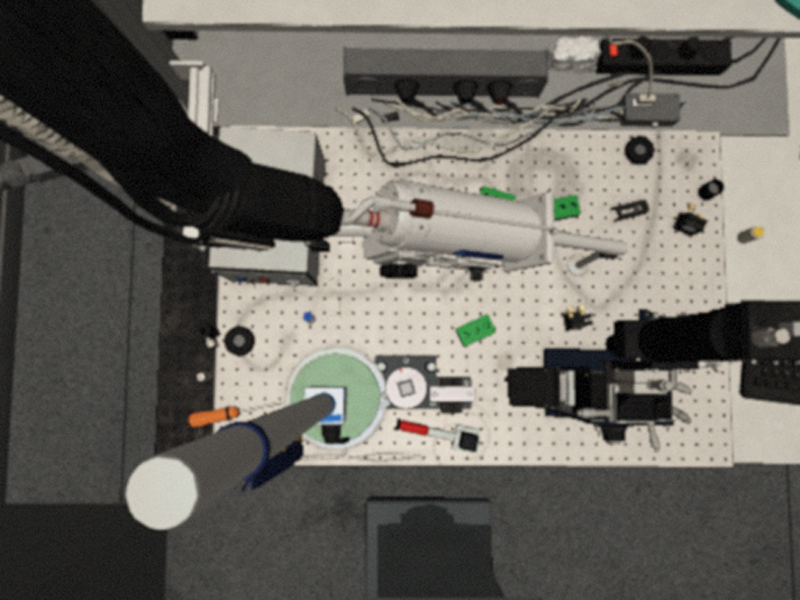

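View pics/scene0.png

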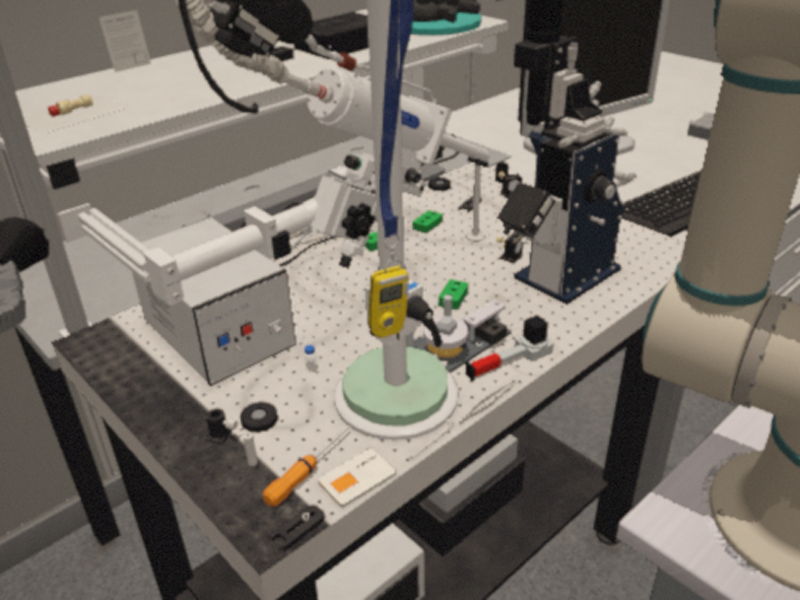

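Candidates, in 800x600 top-view pixels. Handle: the red-gripped bar with a black knob at (465,437); look-alikes are the orange screwdriver at (213,416) and the red-tipped thing on the far bench. Clamp: the collar with a white square at (406,387), posts at (433,366) and (380,366), jaw at (450,393). The green blocks at (475,330) and (565,207) are decoys. I choose the red-grip handle and check it in a close crop.

```bash
cat > h.py <<'E'
import cv2, numpy as np
from station import env
def load(f): return dict(np.load(f))
def ray(p,uv):
    R=cv2.Rodrigues(np.array(p['rvec'],float))[0]; t=np.array(p['tvec'],float).ravel()
    d=R.T@np.array([(uv[0]-p['cx'])/p['fx'],(uv[1]-p['cy'])/p['fy'],1.]); return -R.T@t,d
def onz(p,uv,z):
    c,d=ray(p,uv); return c+d*(z-c[2])/d[2]
def proj(p,X):
    K=np.array([[p['fx'],0,p['cx']],[0,p['fy'],p['cy']],[0,0,1]],float)
    return cv2.projectPoints(np.array(X,float).reshape(-1,1,3),np.array(p['rvec'],float),np.array(p['tvec'],float),K,None)[0].reshape(-1,2)
def blobs(m,lo=6):
    n,l,s,c=cv2.connectedComponentsWithStats(m.astype(np.uint8)); return [(c[i],s[i],l==i) for i in range(1,n) if s[i,4]>=lo]
E
python3 - <<'E'
from h import *
p=load('pics/top0.npz'); f=p['frame']; h=cv2.cvtColor(f,cv2.COLOR_RGB2HSV).astype(int)
x0,y0,x1,y1=230,215,330,295
c=cv2.resize(f[y0:y1,x0:x1,::-1],(800,640),interpolation=cv2.INTER_NEAREST)[:600]
cv2.imwrite('pics/crop.png',c)
win=np.zeros(f.shape[:2],bool); win[y0:y1,x0:x1]=1
red=((h[...,0]<8)|(h[...,0]>172))&(h[...,1]>130)&(h[...,2]>70)&win
for c,s,m in blobs(red): 
    pts=np.argwhere(m)[:,::-1].astype(np.float32); print('red',c,s,onz(p,c,.02),cv2.minAreaRect(pts))
blk=(h[...,2]<60)&win
for c,s,m in blobs(blk,15):
    pts=np.argwhere(m)[:,::-1].astype(np.float32); print('blk',c,s,onz(p,c,.05),cv2.minAreaRect(pts))
for n,u,z in (('drive',(406,387),.067),('postL',(380,366),.072),('postR',(433,366),.072)): print(n,onz(p,np.array(u)*.64,z))
E
```

```text
red [264.32352941 273.46078431] [255 270  19   8 102] [0.44353569 0.06604797 0.02      ] ((264.2115173339844, 273.44232177734375), (18.238800048828125, 5.4912519454956055), 11.309932708740234)
blk [327.35164835 246.69230769] [324 237   6  22  91] [ 0.51608982 -0.09714229  0.05      ] ((326.5, 247.5), (21.0, 5.0), 90.0)
blk [287.63157895 243.49122807] [281 242  15   4  57] [0.52387766 0.00648946 0.05      ] ((288.0, 243.5), (14.0, 3.0), 0.0)
blk [288.12676056 260.01408451] [281 258  15   6  71] [0.4812659 0.005264  0.05     ] ((288.0, 260.5), (5.0, 14.0), 90.0)
blk [299.45454545 281.95959596] [294 277  12  11  99] [ 0.42524825 -0.02395013  0.05      ] ((299.38238525390625, 281.9706115722656), (10.429031372070312, 9.45888900756836), 14.03624439239502)
drive [0.5133321  0.07914968 0.067     ]
postL [0.54735459 0.1218556  0.072     ]
postR [0.54780215 0.03526763 0.072     ]
```

View pics/crop.png

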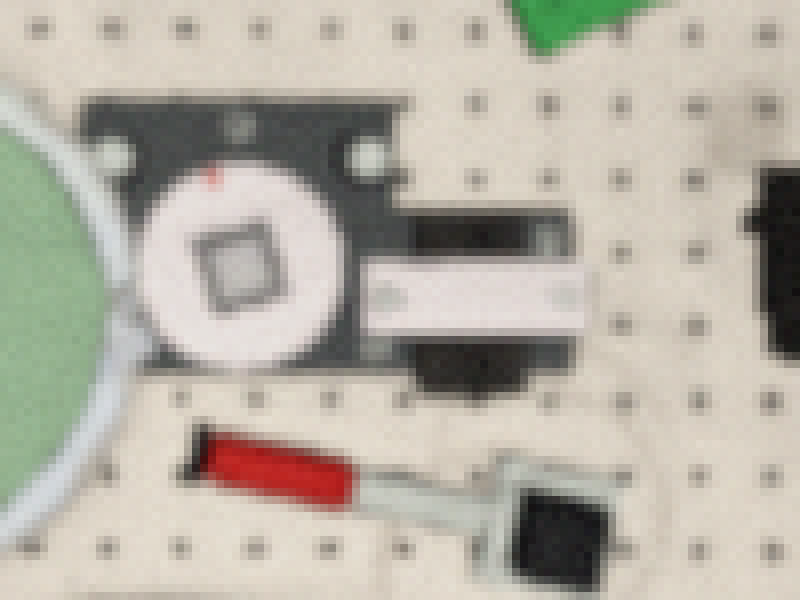

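The crop shows the handle: knob at crop (560,535), red grip (280,470). The drive square is at (239,266), with the red mark at (212,175), so it is turned about 16° CCW. Knob, grip and their 92 mm spacing agree with the description. Moving above the knob.

```bash
python3 -m crank '[[0.294,0.484,0,0,0,64],[0.294,0.484,0,0,0,64],[0.294,0.484,0,0,0,64],[0.294,0.484,0,0,0,64],[0.294,0.484,0,0,0,64],[0.294,0.484,0,0,0,64],[0.294,0.484,0,0,0,64],[0.294,0.484,0,0,0,64],[0.294,0.484,0,0,0,64],[0.294,0.484,0,0,0,64],[0.294,0.484,0,0,0,64],[0.294,0.484,0,0,0,64]]' 1 40
python3 - <<'E'
from h import *
s=env.get_state(); print(s['position'],s['ee_rot'],s['joint_positions'])
E
```

```text
clock: 1.1
position: [0.3908, -0.079, 0.2313]
ee_rot: [0.0, 0.775, 0.632, 0.0]
contact_force: [0.5, -1.2, 0.4]
gripper_width: 0.0855
grasp_force: 0.0
[ 0.39084635 -0.0789862   0.23126006] [1.83258867e-04 7.74761175e-01 6.32253967e-01 9.77934155e-05] [-2.92046370e-01 -3.15980167e-01  1.73542575e+00 -4.36649331e-05
  1.72173388e+00 -9.01746769e-02]
```

```bash
python3 -m crank '[[0.025,0.04,0,0,0,0],[0.025,0.04,0,0,0,0],[0.025,0.04,0,0,0,0],[0.025,0.04,0,0,0,0]]'
python3 - <<'E'
from h import *
p=env.snapshot('wrist'); np.savez('pics/w1.npz',**p)
s=env.get_state(); print(s['position'],s['ee_rot'])
cv2.imwrite('pics/w1.png',cv2.resize(p['frame'][:,:,::-1],(800,600)))
c,d=ray(p,(p['cx'],p['cy'])); print(c,d)
E
```

```text
clock: 1.43
position: [0.4151, -0.0413, 0.2309]
ee_rot: [-0.0, 0.775, 0.633, -0.001]
contact_force: [-0.5, 0.1, -0.3]
gripper_width: 0.0855
grasp_force: 0.0
[ 0.41494804 -0.04194984  0.23106124] [-7.03977214e-05  7.75026254e-01  6.31928912e-01 -3.88077730e-04]
[0.42999969 0.02623327 0.37284077] [-0.05496911 -0.26355465 -0.96307702]
```

View pics/w1.png

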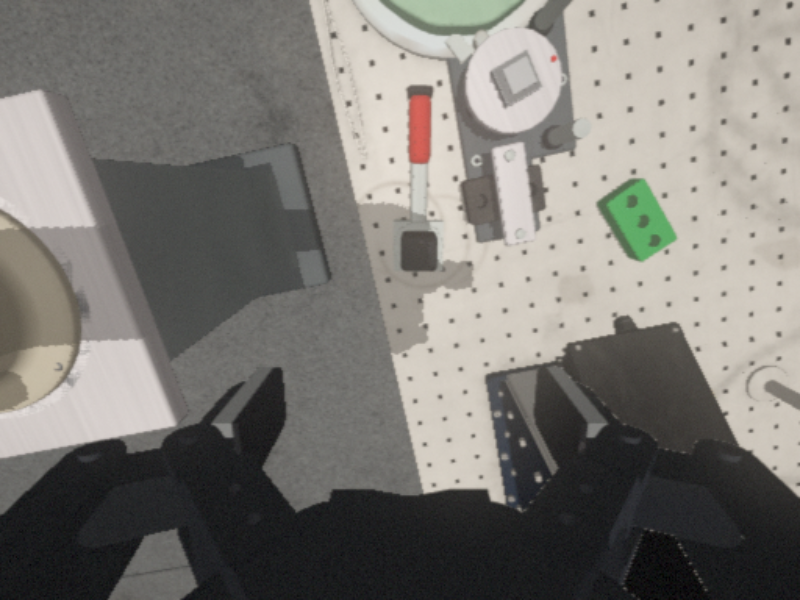

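The wrist view shows the knob at (419,250), red grip (420,128), drive square (520,75), red dot (553,58), and posts with tops at (582,128) and (457,45). Measuring these.

```bash
python3 - <<'E'
from h import *
p=load('pics/w1.npz'); f=p['frame']; h=cv2.cvtColor(f,cv2.COLOR_RGB2HSV).astype(int)
def win(x0,y0,x1,y1):
    w=np.zeros(f.shape[:2],bool); w[int(y0*.64):int(y1*.64),int(x0*.64):int(x1*.64)]=1; return w
red=((h[...,0]<8)|(h[...,0]>172))&(h[...,1]>130)&(h[...,2]>70)
for c,s,m in blobs(red&win(390,80,450,180)):
    r=cv2.minAreaRect(np.argwhere(m)[:,::-1].astype(np.float32)); print('grip',c,r,onz(p,c,.022))
for c,s,m in blobs(red&win(535,40,570,75),2): print('dot',c,s[4],onz(p,c,.05))
for c,s,m in blobs((h[...,2]<85)&win(390,220,450,285),20):
    r=cv2.minAreaRect(np.argwhere(m)[:,::-1].astype(np.float32)); print('knob',c,r,s)
    for q in cv2.boxPoints(r): print('  ',q,onz(p,q,.058))
print(h[146:178,268,2]); print(h[165,250:288,2])
g=cv2.resize(f[0:170,220:400,::-1],None,fx=4.4,fy=4.4,interpolation=cv2.INTER_CUBIC)[:600]
# collar: bright low-sat disk
for th in (190,):
  cc=h[...,2][28:80,290:370]; print(cc[::3,::3])
cv2.imwrite('pics/w1c.png',np.vstack([cv2.resize(f[10:90,285:385,::-1],(800,600)[:1]+(600,),interpolation=cv2.INTER_CUBIC)]))
E
```

```text
grip [268.40606061  81.85050505] ((268.5, 82.0), (42.0, 11.0), 90.0) [0.44594474 0.06582265 0.022     ]
dot [354.  37.] 5 [0.54362955 0.08822699 0.05      ]
knob [265.98019802 161.18069307] ((267.5, 160.5), (23.0, 21.0), 90.0) [257 149  22  24 404]
   [257. 149.] [ 0.41709063 -0.00712587  0.058     ]
   [278. 149.] [ 0.44109917 -0.01204476  0.058     ]
   [278. 172.] [ 0.43605384 -0.03886343  0.058     ]
   [257. 172.] [ 0.41148088 -0.03383102  0.058     ]
[152 130  92  83  77  82  83  85  87  89  82  84  82  85  83  82  80  83
  79  76  77  79  77  80  78  74  80 112 153 157 156 156]
[157 156 150 147 149 149 117  84  76  75  78  74  77  77  81  78  79  76
  76  77  83  79  80  79  82  81  87  90  86 113 182 202 202 211 216 216
 215 216]
[[208 209 208 212 173 174 208 220 220 220 221 221 216 219 218 215 214 219
  217 217 215 149 121 120 153 209 209]
 [205 208 207 208 202 194 223 221 222 220 220 218 219 218 219 213 212 220
  218 214 219 212 126 121 145 208 207]
 [164 207 209 209 188 223 225 219 221 221 221 219 221 216 189 153 192 217
  219 215 217 213 171 120 131 208 207]
 [138 177 206
[... 982 characters left out ...]
 213 126 124 155 209]
 [142 109 113 149 226 228 223 227 225 225 188 150 150 152 175 219 220 218
  218 217 214 215 160 125 123 140 210]
 [175 109 113 128 224 226 225 225 226 224 224 127 163 217 220 221 218 217
  216 217 213 209 127 124 124 127 209]
 [190 106 108 108 178 225 227 223 226 224 225 218 221 220 220 221 219 218
  216 216 215 152 126 125 123 126 212]
 [216 124 109 105 123 211 227 224 226 223 223 226 221 218 221 220 220 217
  215 216 171 124 125 126 126 125 212]
 [219 125 111 109 109 136 219 226 224 225 222 226 221 220 219 218 220 218
  218 185 127 124 126 123 123 122 188]
 [222 129 129 109 108 110 129 207 223 224 225 225 224 220 219 220 220 217
  154 125 125 123 123 125 119 119 194]]
```

View pics/w1c.png

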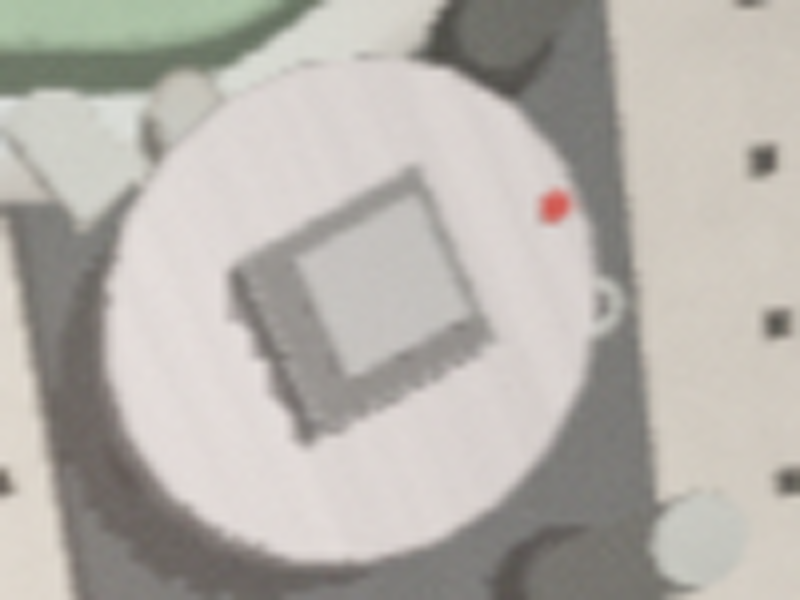

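```bash
python3 - <<'E'
from h import *
p=load('pics/w1.npz')
P=lambda x,y:(285+x/8-.44,10+y/7.5-.43)
q=[onz(p,P(*c),.067) for c in [(298,257),(420,187),(475,318),(350,380)]]
print(np.round(q,4),np.mean(q,0))
for a,b in((0,1),(3,2),(1,2),(0,3)): d=q[b]-q[a]; print(np.hypot(*d[:2]),np.degrees(np.arctan2(d[1],d[0])))
c=onz(p,P(350,310),.05); d=onz(p,P(555,207),.05); print('collar',c,'dot',d,np.degrees(np.arctan2(*(d-c)[[1,0]])))
print('post',onz(p,P(697,537),.072))
g=onz(p,(268.4,81.85),.022); k=onz(p,(267.3,162.5),.058)
for e in ((267.3,173.2),): print('bottom edge',onz(p,e,.058))
for e in ((256.3,165),(278.7,165)): print('lr',onz(p,e,.058))
print('grip',g,'k',k)
s=load('pics/scene0.npz');t=load('pics/top0.npz')
print(proj(t,[[.425,-.026,.058],[.4455,.066,.022],[.5125,.079,.067]]))
E
```

```text
[[0.5046 0.0853 0.067 ]
 [0.521  0.0907 0.067 ]
 [0.5259 0.0733 0.067 ]
 [0.5091 0.0688 0.067 ]] [0.51516246 0.07951403 0.067     ]
0.017251789496542543 18.050392949708602
0.01745702669453198 14.922431383753672
0.018113573906063423 -74.247729712537
0.017170339700178318 -74.9727973070307
collar [0.51472236 0.08034201 0.05      ] dot [0.54354304 0.08807788 0.05      ] 15.024842977528916
post [0.54943091 0.03916333 0.072     ]
bottom edge [ 0.42324868 -0.03773016  0.058     ]
lr [ 0.41240256 -0.02540489  0.058     ]
lr [ 0.4384275  -0.03073535  0.058     ]
grip [0.44593762 0.0658247  0.022     ] k [ 0.4257666  -0.02509506  0.058     ]
[[300.62170003 282.44838064]
 [264.3662896  272.78909567]
 [259.89696087 248.00803166]]
```

```bash
python3 -m crank '[[0.011,0.0175,0,0,0,0],[0.011,0.0175,-0.04,0,0,0],[0.011,0.0175,-0.08,0,0,0],[0.011,0.0175,-0.12,0,0,0],[0.011,0.0175,-0.15,0,0,0],[0.011,0.0175,-0.18,0,0,0],[0.011,0.0175,-0.195,0,0,0],[0.011,0.0175,-0.203,0,0,0],[0.011,0.0175,-0.203,0,0,0],[0.011,0.0175,-0.203,0,0,0]]' 1 40 && python3 -m crank '[[0,0,0,0,0,0],[0,0,0,0,0,0],[0,0,0,0,0,0],[0,0,0,0,0,0],[0,0,0,0,0,0],[0,0,0,0,0,0]]' 0 50
```

```text
clock: 2.32
position: [0.4267, -0.0246, 0.0292]
ee_rot: [0.0, 0.775, 0.632, 0.0]
contact_force: [-0.0, -0.5, 0.6]
gripper_width: 0.0856
grasp_force: 0.0
clock: 2.82
position: [0.4269, -0.0237, 0.029]
ee_rot: [0.001, 0.775, 0.632, 0.0]
contact_force: [-0.7, 0.6, 4.2]
gripper_width: 0.0273
grasp_force: 51.0
```

```bash
python3 -m crank '[[0,0,0.03,0,0,0],[0,0,0.07,0,0,0],[0,0,0.1,0,0,0],[0.02,0.02,0.1,0,0,-7],[0.03,0.04,0.1,0,0,-14],[0.04,0.05,0.1,0,0,-21],[0.05,0.06,0.1,0,0,-28],[0.06,0.07,0.1,0,0,-35],[0.07,0.08,0.1,0,0,-42],[0.08,0.09,0.1,0,0,-49],[0.084,0.1,0.1,0,0,-56],[0.088,0.104,0.1,0,0,-62.5]]' && python3 -m crank '[[0,0,0,0,0,0],[0,0,0,0,0,0],[0,0,0,0,0,0]]'
python3 - <<'E'
from h import *
s=env.get_state(); q=s['ee_rot']; print(s['position'],q, 'closing-perp yaw',np.degrees(2*np.arctan2(q[2],q[1])),s['joint_positions'])
for n in('wrist','top'):
    p=env.snapshot(n); np.savez(f'pics/{n}2.npz',**p); f=p['frame']; h=cv2.cvtColor(f,cv2.COLOR_RGB2HSV).astype(int)
    red=((h[...,0]<8)|(h[...,0]>172))&(h[...,1]>130)&(h[...,2]>70)
    for c,t,m in blobs(red,40):
        r=cv2.minAreaRect(np.argwhere(m)[:,::-1].astype(np.float32)); print(n,c,t[4],r,onz(p,c,.1+.022)); 
        if n=='wrist':
            for e in cv2.boxPoints(r): print(e,onz(p,e,.122))
cv2.imwrite('pics/w2.png',cv2.resize(load('pics/wrist2.npz')['frame'][:,:,::-1],(800,600)))
E
```

```text
clock: 3.82
position: [0.5142, 0.0815, 0.1273]
ee_rot: [-0.0, 0.991, 0.136, -0.001]
contact_force: [0.7, -0.3, -3.2]
gripper_width: 0.0275
grasp_force: 50.5
clock: 4.07
position: [0.5139, 0.0801, 0.1278]
ee_rot: [0.0, 0.99, 0.14, -0.001]
contact_force: [0.2, 0.5, -3.5]
gripper_width: 0.0274
grasp_force: 50.5
[0.51393302 0.0800793  0.12783334] [ 8.57928891e-05  9.90135435e-01  1.40112374e-01 -5.79824216e-04] closing-perp yaw 16.10870052713885 [ 8.36989698e-02  9.71549164e-02  1.56165271e+00 -2.38126646e-04
  1.48393305e+00  1.37336623e+00]
wrist [261.99837715  71.24472574] 3081 ((262.0, 72.0), (102.0, 32.0), 90.0) [0.60240018 0.10600037 0.122     ]
[246.  21.] [0.62185475 0.11968121 0.122     ]
[278.  21.] [0.62614839 0.10475298 0.122     ]
[278. 123.] [0.58029747 0.09075188 0.122     ]
[246. 123.] [0.57557625 0.10716467 0.122     ]
top [392.20454545  31.68181818] 44 ((392.0, 31.5), (7.0, 6.0), 90.0) [ 1.06431727 -0.25512767  0.122     ]
top [271.80357143 132.55357143] 56 ((271.85003662109375, 132.4499969482422), (9.486830711364746, 6.640782833099365), 18.43494987487793) [0.79932789 0.05178747 0.122     ]
top [249.45528455 212.65853659] 123 ((249.75001525878906, 212.75001525878906), (20.238576889038086, 6.640782833099365), 71.56504821777344) [0.5999727  0.10584931 0.122     ]
```

View pics/w2.png

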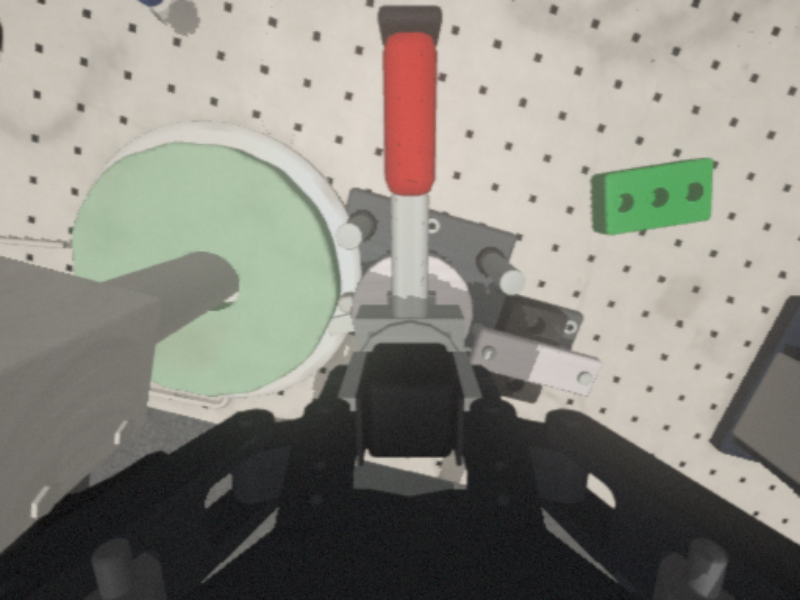

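The wrist view shows the handle held straight, red grip at (410,115), posts at (349,235) and (511,283), clamp below. Cross-checking the drive axis from the posts.

```bash
python3 - <<'E'
from h import *
def cl(p,a,b):
    a,b=[onz(p,np.array(u)*.64-.2,.072)[:2] for u in(a,b)]; d=b-a; n=np.linalg.norm(d); d/=n
    m=(a+b)/2; x=np.array([d[1],-d[0]]); 
    if x[0]>0:x=-x
    print(a,b,'sep',n,'drive',m+x*.035,'yaw of -x',np.degrees(np.arctan2(-x[1],-x[0])))
p=load('pics/wrist2.npz'); cl(p,(349,236),(511,283))
p=load('pics/w1.npz'); cl(p,(457,46),(582.5,128))
p=load('pics/top0.npz'); cl(p,(380,366),(432.5,366))
p=load('pics/wrist2.npz');f=p['frame']
cv2.imwrite('pics/w2c.png',cv2.resize(f[130:230,205:345,::-1],(800,571),interpolation=cv2.INTER_CUBIC))
E
```

```text
[0.55010836 0.12060118] [0.54978542 0.03974734] sep 0.08085448942166822 drive [0.51494717 0.08031405] yaw of -x -0.22884214110846934
[0.47644573 0.10325165] [0.55031734 0.03843591] sep 0.09827560275295798 drive [0.49029797 0.04453505] yaw of -x 48.73594228922611
[0.54786    0.12236992] [0.54830392 0.03659705] sep 0.08577402732119202 drive [0.51308243 0.07930234] yaw of -x 0.2965334396333395
```

View pics/w2c.png

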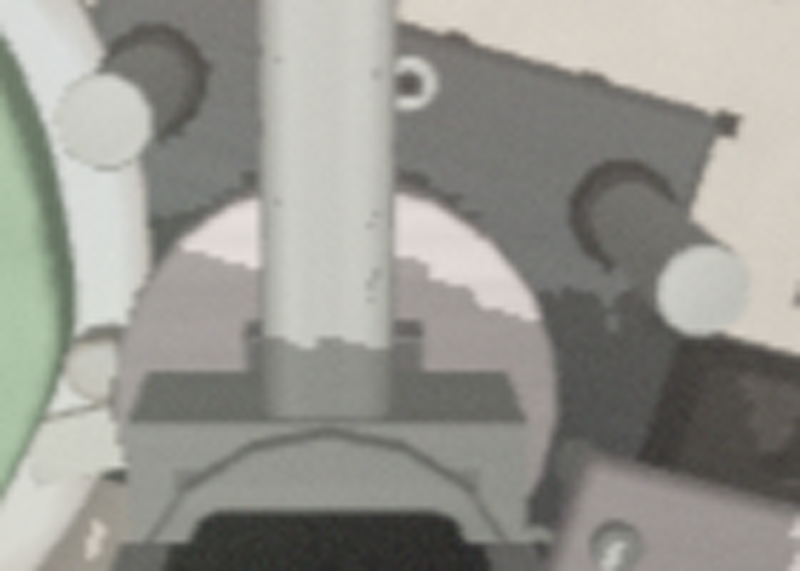

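```bash
python3 -m crank '[[0.001,0,-0.015,0,0,-0.5],[0.001,0,-0.03,0,0,-0.5],[0.001,0,-0.033,0,0,-0.5],[0.001,0,-0.036,0,0,-0.5],[0.001,0,-0.039,0,0,-0.5],[0.001,0,-0.039,0,0,-0.5]]'
```

```text
clock: 4.67
position: [0.5155, 0.0803, 0.0895]
ee_rot: [0.0, 0.991, 0.134, 0.0]
contact_force: [-0.2, -0.3, -2.8]
gripper_width: 0.0275
grasp_force: 50.5
```

```bash
python3 -m crank '[[0,0,-0.003,0,0,0],[0,0,-0.005,0,0,0],[0,0,-0.007,0,0,0],[0,0,-0.009,0,0,0],[0,0,-0.0105,0,0,0],[0,0,-0.0105,0,0,0]]'
```

```text
clock: 5.17
position: [0.5156, 0.0803, 0.079]
ee_rot: [0.0, 0.991, 0.134, 0.0]
contact_force: [0.9, -2.0, -2.8]
gripper_width: 0.0273
grasp_force: 50.6
```

```bash
python3 -m crank '[[0,0,-0.001,0,0,0],[0,0,-0.002,0,0,0],[0,0,-0.002,0,0,0]]'
```

```text
clock: 5.42
position: [0.5158, 0.0803, 0.0789]
ee_rot: [0.0, 0.991, 0.134, 0.001]
contact_force: [-7.0, -2.8, 12.3]
gripper_width: 0.0275
grasp_force: 52.4
```

Contact at TCP z 0.079, so it is seated. Release, then rise clear.

```bash
python3 -m crank '[[0,0,0.001,0,0,0],[0,0,0.001,0,0,0],[0,0,0.001,0,0,0],[0,0,0.001,0,0,0],[0,0,0.001,0,0,0],[0,0,0.001,0,0,0],[0,0,0.001,0,0,0]]' 0.75 && python3 -m crank '[[0,0,0.02,0,0,0],[0,0,0.05,0,0,0],[0,0,0.08,0,0,0],[0,0,0.08,0,0,0],[0,0,0.08,0,0,0]]'
python3 - <<'E'
from h import *
for n,z in(('wrist',.072),('top',.072)):
    p=env.snapshot(n); np.savez(f'pics/{n}3.npz',**p); f=p['frame']; h=cv2.cvtColor(f,cv2.COLOR_RGB2HSV).astype(int)
    red=((h[...,0]<8)|(h[...,0]>172))&(h[...,1]>130)&(h[...,2]>70)
    for c,t,m in blobs(red,40):
        X=onz(p,c,z); d=X-[.515,.08,z]; print(n,c,t[4],X,np.hypot(*d[:2]),np.degrees(np.arctan2(d[1],d[0])))
E
```

```text
clock: 6.0
position: [0.5154, 0.0804, 0.0777]
ee_rot: [-0.0, 0.991, 0.134, -0.0]
contact_force: [-0.3, 0.3, -0.2]
gripper_width: 0.0641
grasp_force: 0.0
clock: 6.42
position: [0.5165, 0.0805, 0.1599]
ee_rot: [0.0, 0.991, 0.134, 0.002]
contact_force: [-0.2, -0.6, -0.0]
gripper_width: 0.0639
grasp_force: 0.0
wrist [261.95692568  90.38344595] 1184 [0.60415683 0.10498019 0.072     ] 0.0925902241388374 15.651948322778418
top [392.27906977  31.72093023] 43 [ 1.09100011 -0.27371535  0.072     ] 0.675936890566039 -31.553629074230923
top [271.83636364 132.23636364] 55 [0.81313637 0.04932858 0.072     ] 0.29970991503474764 -5.873762022635181
top [249.94444444 212.84259259] 108 [0.60206908 0.10503807 0.072     ] 0.0905976255973148 16.043412138539868
```

```bash
python3 -m crank '[[0.04,0.011,0,0,0,0],[0.081,0.022,0,0,0,0],[0.081,0.022,-0.03,0,0,0],[0.081,0.022,-0.06,0,0,0],[0.081,0.022,-0.09,0,0,0],[0.081,0.022,-0.105,0,0,0],[0.081,0.022,-0.114,0,0,0],[0.081,0.022,-0.114,0,0,0],[0.081,0.022,-0.114,0,0,0]]' 0.5 && python3 -m crank '[[0,0,0,0,0,0],[0,0,0,0,0,0],[0,0,0,0,0,0],[0,0,0,0,0,0]]' 0 40
```

```text
clock: 7.27
position: [0.5963, 0.1023, 0.0437]
ee_rot: [0.0, 0.991, 0.134, -0.0]
contact_force: [1.1, 0.2, 0.6]
gripper_width: 0.0429
grasp_force: 0.0
clock: 7.6
position: [0.5974, 0.1026, 0.0455]
ee_rot: [0.0, 0.991, 0.134, 0.002]
contact_force: [0.8, 0.1, 3.5]
gripper_width: 0.0172
grasp_force: 42.4
```

```bash
python3 -m crank '[[-0.0014,0.0047,0,0,0,3.2],[-0.0031,0.0093,0,0,0,6.6],[-0.005,0.0137,0,0,0,9.8],[-0.007,0.0177,0,0,0,12.8],[-0.0091,0.0213,0,0,0,15.6],[-0.0091,0.0213,0,0,0,15.6]]'
python3 -c "
import numpy as np
t=np.radians(31-62/11*np.arange(1,12)); a=np.radians(31); r=.0855
for k in range(11): print(round(r*(np.cos(t[k])-np.cos(a)),4),round(r*(np.sin(t[k])-np.sin(a)),4),round(np.degrees(t[k]-a),1))"
```

```text
clock: 8.1
position: [0.5879, 0.1239, 0.0453]
ee_rot: [0.001, 0.963, 0.269, 0.001]
contact_force: [0.1, -1.4, 4.4]
gripper_width: 0.0174
grasp_force: 42.7
0.004 -0.0074 -5.6
0.0072 -0.0152 -11.3
0.0096 -0.0232 -16.9
0.0113 -0.0315 -22.5
0.0121 -0.0398 -28.2
0.0121 -0.0482 -33.8
0.0113 -0.0566 -39.5
0.0096 -0.0649 -45.1
0.0072 -0.0729 -50.7
0.004 -0.0807 -56.4
0.0 -0.0881 -62.0
```

```bash
python3 -m crank '[[0.004,-0.0074,0,0,0,-5.6],[0.0072,-0.0152,0,0,0,-11.3],[0.0096,-0.0232,0,0,0,-16.9],[0.0113,-0.0315,0,0,0,-22.5],[0.0121,-0.0398,0,0,0,-28.2],[0.0121,-0.0482,0,0,0,-33.8]]'; python3 -m crank '[[-0.0008,-0.0084,0,0,0,-5.7],[-0.0025,-0.0167,0,0,0,-11.3],[-0.0049,-0.0247,0,0,0,-16.9],[-0.0081,-0.0325,0,0,0,-22.6],[-0.0121,-0.0399,0,0,0,-28.2],[-0.0121,-0.0399,0,0,0,-28.2]]'
python3 - <<'E'
from h import *
q=env.get_state()['ee_rot']; print(np.degrees(2*np.arctan2(q[2],q[1])))
E
```

```text
clock: 8.6
position: [0.6004, 0.0747, 0.0452]
ee_rot: [0.0, 1.0, -0.027, 0.001]
contact_force: [-0.5, -1.1, 6.3]
gripper_width: 0.0175
grasp_force: 42.9
clock: 9.1
position: [0.5878, 0.0339, 0.0452]
ee_rot: [0.0, 0.963, -0.271, 0.001]
contact_force: [1.5, -1.7, 4.9]
gripper_width: 0.0171
grasp_force: 42.7
-31.418466888092482
```

```bash
python3 -m crank '[[0.004,0.0074,0,0,0,5.6],[0.0072,0.0152,0,0,0,11.3],[0.0096,0.0232,0,0,0,16.9],[0.0113,0.0315,0,0,0,22.5],[0.0121,0.0398,0,0,0,28.2],[0.0121,0.0482,0,0,0,33.8],[0.0113,0.0566,0,0,0,39.5],[0.0096,0.0649,0,0,0,45.1],[0.0072,0.0729,0,0,0,50.7],[0.004,0.0807,0,0,0,56.4],[0,0.0881,0,0,0,62],[0,0.0881,0,0,0,62]]'
python3 -m crank '[[0.004,-0.0074,0,0,0,-5.6],[0.0072,-0.0152,0,0,0,-11.3],[0.0096,-0.0232,0,0,0,-16.9],[0.0113,-0.0315,0,0,0,-22.5]]'
python3 -m crank '[[0.0008,-0.0083,0,0,0,-5.7],[0.0008,-0.0167,0,0,0,-11.3]]'
python3 - <<'E'
from h import *
for i in range(4): print(env.get_state()['contact_force'])
p=env.snapshot('wrist'); np.savez('pics/wrist4.npz',**p); cv2.imwrite('pics/w4.png',cv2.resize(p['frame'][:,:,::-1],(800,600)))
E
```

```text
clock: 10.1
position: [0.5877, 0.1243, 0.0452]
ee_rot: [0.001, 0.963, 0.27, 0.001]
contact_force: [0.6, -1.4, 5.2]
gripper_width: 0.0175
grasp_force: 42.8
clock: 10.43
position: [0.5995, 0.0917, 0.0452]
ee_rot: [0.0, 0.997, 0.072, 0.001]
contact_force: [-1.2, -0.3, 5.5]
gripper_width: 0.0172
grasp_force: 42.9
clock: 10.6
position: [0.6004, 0.0747, 0.0452]
ee_rot: [0.0, 1.0, -0.027, 0.001]
contact_force: [-1.2, -1.2, 5.9]
gripper_width: 0.0171
grasp_force: 42.9
[-1.17716008 -1.21827418  5.94083646]
[-1.17716008 -1.21827418  5.94083646]
[-1.17716008 -1.21827418  5.94083646]
[-1.17716008 -1.21827418  5.94083646]
```

View pics/w4.png

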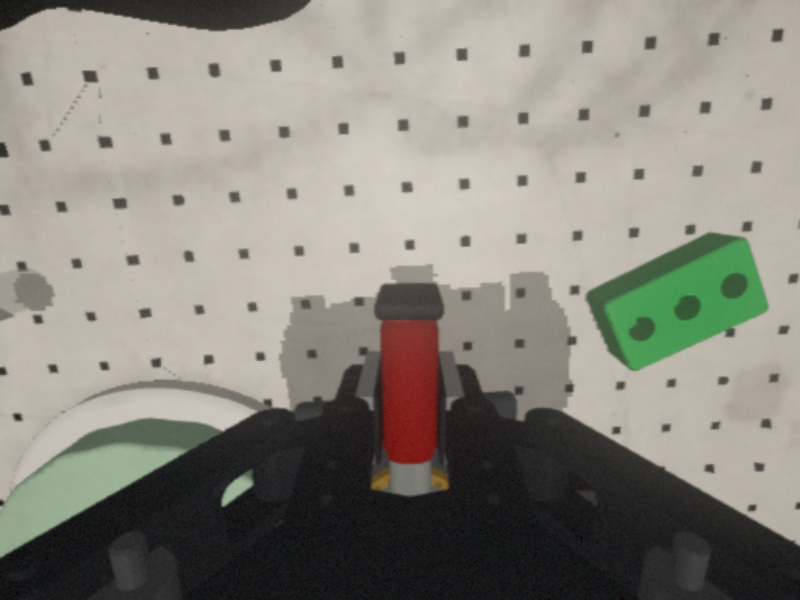

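The wrist view shows the red grip at (410,390) firmly between the fingers and the handle seated. I'll continue the clockwise stroke, reading forces along the way.

```bash
python3 -m crank '[[-0.0008,-0.0084,0,0,0,-5.7],[-0.0025,-0.0167,0,0,0,-11.3]]' | grep -E 'pos|contact'; python3 -m crank '[[-0.0024,-0.008,0,0,0,-5.6],[-0.0056,-0.0158,0,0,0,-11.3],[-0.0096,-0.0232,0,0,0,-16.9]]'| grep -E 'pos|contact'; python3 -m crank '[[0.004,0.0074,0,0,0,5.6],[0.0072,0.0152,0,0,0,11.3],[0.0096,0.0232,0,0,0,16.9],[0.0113,0.0315,0,0,0,22.5]]'| grep -E 'pos|contact'; python3 -m crank '[[0.0008,0.0083,0,0,0,5.7],[0.0008,0.0167,0,0,0,11.3]]'| grep -E 'pos|contact';  python3 -m crank '[[-0.0008,0.0084,0,0,0,5.7],[-0.0025,0.0167,0,0,0,11.3]]' | grep -E 'pos|contact'; python3 -m crank '[[-0.0024,0.008,0,0,0,5.6],[-0.0056,0.0158,0,0,0,11.3],[-0.0096,0.0232,0,0,0,16.9],[-0.0096,0.0232,0,0,0,16.9]]'| grep -E 'pos|contact'
python3 - <<'E'
from h import *
p=env.snapshot('scene'); np.savez('pics/scene4.npz',**p); q=load('pics/scene0.npz')
u=proj(p,[.51,.02,.06])[0].astype(int); print(u)
x,y=u-[50,38]; a=q['frame'][y:y+76,x:x+100];b=p['frame'][y:y+76,x:x+100]
cv2.imwrite('pics/s4.png',cv2.resize(np.hstack([a,b])[:,:,::-1],(800,304),interpolation=cv2.INTER_CUBIC))
E
```

```text
position: [0.5979, 0.058, 0.0452]
contact_force: [1.3, -1.5, 6.1]
position: [0.5881, 0.0344, 0.0452]
contact_force: [0.8, -2.5, 6.1]
position: [0.5995, 0.0665, 0.0452]
contact_force: [-1.8, -3.9, 6.6]
position: [0.6004, 0.0835, 0.0452]
contact_force: [0.2, -1.7, 6.4]
position: [0.5978, 0.1003, 0.0452]
contact_force: [-0.1, -2.1, 6.0]
position: [0.5877, 0.1242, 0.0451]
contact_force: [1.0, -1.9, 6.0]
[302 197]
```

View pics/s4.png

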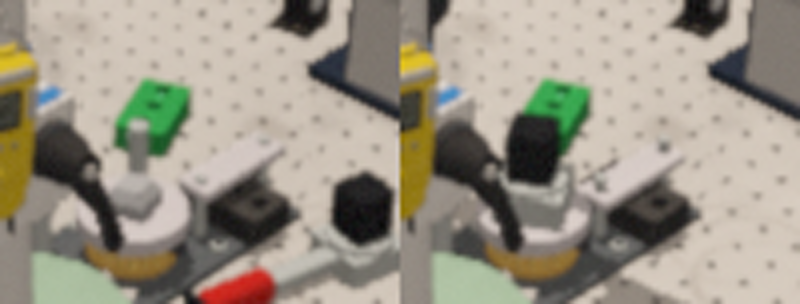

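Scene crops before and after: the jaw has sunk (corner from (190,185) to (185,195)) and the head sits home on the collar. The screw is turning, so next is the third stroke in short calls, watching for the stop.

```bash
python3 -m crank '[[0.004,-0.0074,0,0,0,-5.6],[0.0072,-0.0152,0,0,0,-11.3],[0.0096,-0.0232,0,0,0,-16.9],[0.0113,-0.0315,0,0,0,-22.5]]' | grep -E 'pos|contact'; python3 -m crank '[[0.0008,-0.0083,0,0,0,-5.7],[0.0008,-0.0167,0,0,0,-11.3]]'| grep -E 'pos|contact'; python3 -m crank '[[-0.0008,-0.0084,0,0,0,-5.7],[-0.0025,-0.0167,0,0,0,-11.3]]'| grep -E 'pos|contact'
```

```text
position: [0.5997, 0.0919, 0.0453]
contact_force: [2.1, -1.2, 5.4]
position: [0.6004, 0.0747, 0.0452]
contact_force: [-0.1, -1.4, 6.1]
position: [0.5979, 0.0579, 0.0452]
contact_force: [-0.3, -0.7, 4.9]
```

```bash
python3 -m crank '[[-0.0024,-0.008,0,0,0,-5.6],[-0.0056,-0.0158,0,0,0,-11.3]]'| grep -E 'pos|contact'; python3 -m crank '[[-0.004,-0.0074,0,0,0,-5.6],[-0.004,-0.0074,0,0,0,-5.6]]'| grep -E 'pos|contact'
```

```text
position: [0.5922, 0.0419, 0.0452]
contact_force: [-0.8, -1.9, 6.3]
position: [0.5879, 0.0339, 0.0453]
contact_force: [1.5, -2.0, 4.5]
```

No stop yet. Swing back and take another stroke.

```bash
python3 -m crank '[[0.004,0.0074,0,0,0,5.6],[0.0072,0.0152,0,0,0,11.3],[0.0096,0.0232,0,0,0,16.9],[0.0113,0.0315,0,0,0,22.5],[0.0121,0.0398,0,0,0,28.2],[0.0121,0.0482,0,0,0,33.8],[0.0113,0.0566,0,0,0,39.5],[0.0096,0.0649,0,0,0,45.1],[0.0072,0.0729,0,0,0,50.7],[0.004,0.0807,0,0,0,56.4],[0,0.0881,0,0,0,62],[0,0.0881,0,0,0,62]]'|grep -E 'pos|contact'; python3 -m crank '[[0.004,-0.0074,0,0,0,-5.6],[0.0072,-0.0152,0,0,0,-11.3]]' | grep -E 'pos|contact'; python3 -m crank '[[0.0024,-0.008,0,0,0,-5.6],[0.0041,-0.0163,0,0,0,-11.2]]'| grep -E 'pos|contact'
```

```text
position: [0.5877, 0.1243, 0.0452]
contact_force: [0.3, -1.2, 6.0]
position: [0.5954, 0.1083, 0.0452]
contact_force: [-0.4, -1.5, 6.0]
position: [0.5995, 0.0919, 0.0452]
contact_force: [-0.4, 1.5, 5.0]
```

```bash
python3 -m crank '[[0.0008,-0.0083,0,0,0,-5.7],[0.0008,-0.0167,0,0,0,-11.3]]'| grep -E 'pos|contact'; python3 - <<'E'
from h import *
s=env.get_state(); print(s['contact_force'],s['moment'])
E
```

```text
position: [0.6003, 0.0764, 0.0451]
contact_force: [2.1, 9.9, 5.3]
[2.06689544 9.8708532  5.34513798] [ 1.59681248 -0.27452685  1.05618126]
```

Resistance is rising, which looks like the hard stop. A small further push to confirm it.

```bash
python3 -m crank '[[0,-0.002,0,0,0,-1.3],[0,-0.003,0,0,0,-2],[0,-0.003,0,0,0,-2]]'| grep -E 'pos|contact'
python3 - <<'E'
from h import *
p=env.snapshot('scene'); np.savez('pics/scene5.npz',**p); q=load('pics/scene4.npz'); o=load('pics/scene0.npz')
x,y=[302-50,197-38]
cv2.imwrite('pics/s5.png',cv2.resize(np.hstack([v['frame'][y:y+76,x+30:x+100] for v in (o,q,p)])[:,:,::-1],(800,290),interpolation=cv2.INTER_CUBIC))
E
```

```text
position: [0.6003, 0.0742, 0.0451]
contact_force: [1.6, 7.3, 4.8]
```

View pics/s5.png

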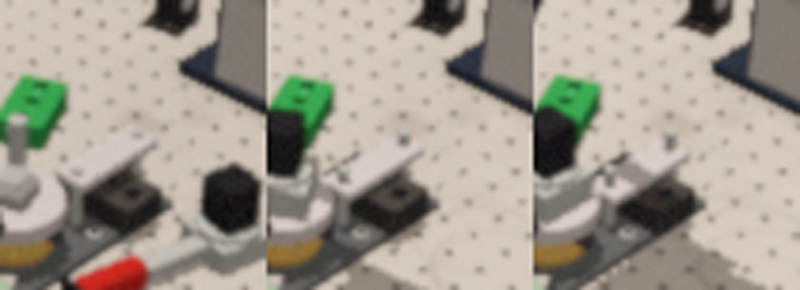

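The right crop shows the jaw down on the black block. One more firm push to be sure it is tight.

```bash
python3 -m crank '[[0,-0.002,0,0,0,-1.3],[0,-0.004,0,0,0,-2.6],[0,-0.004,0,0,0,-2.6]]'| grep -E 'pos|contact'
```

```text
position: [0.5997, 0.0683, 0.0449]
contact_force: [-1.2, 2.2, 6.9]
```

```bash
for i in 1 2; do python3 - <<'E'
from h import *
q=env.get_state()['ee_rot']; print(np.degrees(2*np.arctan2(q[2],q[1])))
E
[ $i = 1 ] && python3 -m crank '[[-0.0008,-0.004,0,0,0,-2.7],[-0.0016,-0.008,0,0,0,-5.4]]'| grep -E 'pos|contact'; done; true
```

```text
-7.56721229330112
position: [0.5985, 0.0609, 0.0449]
contact_force: [0.5, 3.7, 4.9]
-12.949803108316386
```

```bash
python3 -m crank '[[-0.0015,-0.005,0,0,0,-3.6],[-0.003,-0.01,0,0,0,-7.2]]'| grep -E 'pos|contact';python3 -m crank '[[-0.0023,-0.0047,0,0,0,-3.5],[-0.0046,-0.0093,0,0,0,-7]]'| grep -E 'pos|contact'; python3 -m crank '[[-0.002,-0.0037,0,0,0,-2.8],[-0.002,-0.0037,0,0,0,-2.8],[-0.002,-0.0037,0,0,0,-2.8]]'| grep -E 'pos|contact'; python3 - <<'E'
from h import *
q=env.get_state()['ee_rot']; print(np.degrees(2*np.arctan2(q[2],q[1])))
p=env.snapshot('scene'); np.savez('pics/scene6.npz',**p); f=[cv2.cvtColor(load(f'pics/scene{i}.npz')['frame'],cv2.COLOR_RGB2GRAY) for i in (0,4,5,6)]
x,y=proj(p,[.51,-.02,.052])[0].astype(int); print(x,y)
t=f[0][y-16:y+10,x-6:x+14]  # jaw strip
for g in f:
    r=cv2.matchTemplate(g[y-26:y+26,x-16:x+24],t,cv2.TM_CCOEFF_NORMED); print(cv2.minMaxLoc(r)[1:4:2], r[6:18,10].round(2))
E
```

```text
position: [0.5959, 0.0514, 0.045]
contact_force: [3.7, 6.1, 4.4]
position: [0.5919, 0.0418, 0.0453]
contact_force: [0.6, -8.3, 7.7]
position: [0.5894, 0.037, 0.0453]
contact_force: [1.4, -0.6, 5.9]
-29.900548909894148
313 193
(1.0, (10, 10)) [-0.03  0.07  0.37  0.8   1.    0.85  0.64  0.5   0.41  0.34  0.28  0.24]
(0.785450279712677, (10, 12)) [ 0.23  0.05 -0.01  0.17  0.49  0.7   0.79  0.75  0.66  0.56  0.48  0.42]
(0.6010840535163879, (10, 14)) [0.42 0.26 0.13 0.12 0.2  0.27 0.41 0.56 0.6  0.56 0.51 0.46]
(0.65345299243927, (10, 5)) [0.59 0.49 0.42 0.41 0.42 0.39 0.43 0.54 0.63 0.63 0.59 0.53]
```

```bash
python3 - <<'E'
from h import *
F={i:load(f'pics/scene{i}.npz') for i in(0,4,5,6)}
p=F[0]; a=proj(p,[[.51,-.03,.05],[.51,-.03,.04]]); print('px per 10mm',a[1]-a[0],a[0])
x,y=a[0].round().astype(int)
for i in F:
    g=cv2.cvtColor(F[i]['frame'],cv2.COLOR_RGB2GRAY); print(i)
    for dx in(-3,3): print('  col',x+dx,g[y-14:y+16,x+dx])
for i in(4,5,6):
    f=F[i]['frame']; h=cv2.cvtColor(f,cv2.COLOR_RGB2HSV).astype(int)
    k=proj(F[i],[.515,.08,.096])[0].astype(int); w=np.zeros(f.shape[:2],bool); w[k[1]-18:k[1]+18,k[0]-18:k[0]+18]=1
    for c,s,m in blobs((h[...,2]<60)&w,30): print(i,'knob',c,s,'expected',proj(F[i],[.515,.08,.092]))
E
```

```text
px per 10mm [-0.19270997  3.32777762] [316.32884206 192.79311984]
0
  col 313 [197 197 197 197 197 197 196 195 194 192 189 187 186 185 194 201 201 202
 202 202 202 199 179 141 100  60  46  44  43  52]
  col 319 [198 198 197 197 196 195 195 194 191 185 177 179 181 182 183 177 190 199
 187 154 141 156 169 172 154 131 128 110  80  70]
4
  col 313 [201 202 201 201 201 200 198 199 199 197 193 192 190 190 193 196 201 205
 206 205 206 206 206 205 188 151 100  60  52  66]
  col 319 [202 202 201 200 200 199 198 198 195 188 181 182 185 186 184 168 157 166
 192 203 194 163 143 160 156 135 132 111  81  72]
5
  col 313 [203 202 202 203 203 203 201 200 199 198 196 192 190 191 195 200 201 205
 208 207 207 207 207 209 203 176 137 108  69  49]
  col 319 [203 204 203 202 202 201 201 199 197 190 184 185 187 189 186 168 158 157
 165 193 206 199 170 146 143 135 134 113  81  73]
6
  col 313 [204 204 204 205 205 204 203 202 203 200 198 195 194 193 199 201 201 185
 157 144 151 179 202 209 207 195 159 115  79  70]
  col 319 [205 205 204 206 202 202 202 201 199 191 185 186 187 187 173 157 157 157
 162 156 145 145 137 139 143 134 131 106  81  74]
4 knob [284.8655914  196.07526882] [279 188  13  17 186] expected [[283.95732113 195.65047951]]
4 knob [270.59292035 202.16814159] [265 191  15  21 113] expected [[283.95732113 195.65047951]]
5 knob [268.94117647 177.35294118] [265 176  11   5  34] expected [[283.95732113 195.65047951]]
5 knob [280.14696486 198.1884984 ] [265 187  28  25 313] expected [[283.95732113 195.65047951]]
6 knob [268.58823529 177.76470588] [265 176   9   6  34] expected [[283.95732113 195.65047951]]
6 knob [282.38235294 177.76470588] [279 176  12   8  34] expected [[283.95732113 195.65047951]]
6 knob [284.995 195.69 ] [279 186  14  19 200] expected [[283.95732113 195.65047951]]
6 knob [271.01980198 202.99009901] [265 196  15  16 101] expected [[283.95732113 195.65047951]]
```

The jaw edge has dropped about 3.4 px, roughly 10 mm, so it is near tight. I'll take one more stroke in small steps to feel for the hard stop.

```bash
python3 -m crank '[[0.004,0.0074,0,0,0,5.6],[0.0072,0.0152,0,0,0,11.3],[0.0096,0.0232,0,0,0,16.9],[0.0113,0.0315,0,0,0,22.5],[0.0121,0.0398,0,0,0,28.2],[0.0121,0.0482,0,0,0,33.8],[0.0113,0.0566,0,0,0,39.5],[0.0096,0.0649,0,0,0,45.1],[0.0072,0.0729,0,0,0,50.7],[0.004,0.0807,0,0,0,56.4],[0,0.0881,0,0,0,62],[0,0.0881,0,0,0,62]]'|grep -E 'pos|contact'; python3 -m crank '[[0.0021,-0.0037,0,0,0,-2.8],[0.004,-0.0074,0,0,0,-5.6]]'|grep -E 'pos|contact'; python3 -m crank '[[0.0016,-0.0039,0,0,0,-2.8],[0.0032,-0.0078,0,0,0,-5.7]]'|grep -E 'pos|contact'; python3 -m crank '[[0.0012,-0.004,0,0,0,-2.8],[0.0024,-0.008,0,0,0,-5.6]]'|grep -E 'pos|contact'; python3 -c "
from h import *
s=env.get_state();q=s['ee_rot'];print(np.degrees(2*np.arctan2(q[2],q[1])),s['moment'])"
```

```text
position: [0.5873, 0.1257, 0.0443]
contact_force: [-3.9, -2.8, 6.9]
position: [0.592, 0.1179, 0.0445]
contact_force: [-3.0, 0.7, 6.2]
position: [0.5955, 0.1102, 0.0445]
contact_force: [-1.7, 0.7, 5.7]
position: [0.5977, 0.102, 0.0444]
contact_force: [-4.2, -0.1, 6.2]
15.04751767633751 [-0.08722041  0.90945145  0.08069443]
```

```bash
for i in 1; do python3 -m crank '[[0.0008,-0.0041,0,0,0,-2.8],[0.0016,-0.0083,0,0,0,-5.6]]'|grep -E 'pos|contact'; python3 -m crank '[[0.0005,-0.0041,0,0,0,-2.8],[0.0008,-0.0083,0,0,0,-5.7]]'|grep -E 'pos|contact'; python3 -m crank '[[0,-0.0042,0,0,0,-2.8],[0,-0.0042,0,0,0,-2.8]]'|grep -E 'pos|contact'; done; python3 -c "
from h import *
s=env.get_state();q=s['ee_rot'];print(np.degrees(2*np.arctan2(q[2],q[1])),s['moment'])"
```

```text
position: [0.5992, 0.0938, 0.0444]
contact_force: [-2.5, 1.0, 5.1]
position: [0.6002, 0.0859, 0.0444]
contact_force: [-1.8, 3.7, 5.4]
position: [0.6004, 0.0817, 0.0444]
contact_force: [0.0, 4.8, 4.4]
1.0814160260173704 [0.61559929 0.30085233 0.86311346]
```

```bash
python3 -m crank '[[0,-0.003,0,0,0,-2],[-0.0001,-0.006,0,0,0,-4],[-0.0001,-0.006,0,0,0,-4]]'|grep -E 'pos|contact|grasp'; python3 -c "
from h import *
s=env.get_state();q=s['ee_rot'];print(np.degrees(2*np.arctan2(q[2],q[1])),s['moment'],s['gripper_width'])
p=env.snapshot('wrist');np.savez('pics/wrist7.npz',**p);f=p['frame'];h=cv2.cvtColor(f,cv2.COLOR_RGB2HSV).astype(int)
red=((h[...,0]<8)|(h[...,0]>172))&(h[...,1]>130)&(h[...,2]>70)
for F in (load('pics/wrist4.npz')['frame'],f):
  h=cv2.cvtColor(F,cv2.COLOR_RGB2HSV).astype(int); red=((h[...,0]<8)|(h[...,0]>172))&(h[...,1]>130)&(h[...,2]>70)
  for c,t,m in blobs(red,100): print(c,t,cv2.minAreaRect(np.argwhere(m)[:,::-1].astype(np.float32)), onz(p,c,.072), cv2.fitLine(np.argwhere(m)[:,::-1].astype(np.float32),2,0,.01,.01)[:2].ravel())
"
```

```text
position: [0.6005, 0.0764, 0.0445]
contact_force: [1.1, 5.9, 3.8]
grasp_force: 47.8
-2.765445949042659 [0.82675336 0.13422276 1.10990064] 0.01695137603504637
[261.83801705 249.23934323] [ 244  205   37   92 3167] ((262.0, 250.5), (91.0, 36.0), 90.0) [0.6100096  0.07685053 0.072     ] [0.00590925 0.99998254]
[261.55973659 248.9601756 ] [ 243  204   37   93 3189] ((260.9999694824219, 250.0), (91.99998474121094, 35.99999237060547), 90.0) [0.61016076 0.0769743  0.072     ] [0.02421365 0.9997068 ]
```

```bash
python3 -m crank '[[0,0.003,0,0,0,2],[0,0.006,0,0,0,4],[0,0.006,0,0,0,4]]'|grep -E 'pos|contact|grasp'; python3 - <<'E'
from h import *
p=env.snapshot('scene'); np.savez('pics/scene7.npz',**p)
for i in(0,4,5,6,7):
    g=cv2.cvtColor(load(f'pics/scene{i}.npz')['frame'],cv2.COLOR_RGB2GRAY)
    for x in (309,311,313,315):
        c=g[195:215,x].astype(float); k=int(np.argmax(c<120)); print(i,x,round(195+k-(120-c[k])/(c[k-1]-c[k]),2),end='  ')
    print()
E
```

```text
position: [0.6004, 0.0823, 0.0444]
contact_force: [0.5, 3.1, 4.9]
grasp_force: 45.4
0 309 204.97  0 311 203.59  0 313 202.51  0 315 201.21  
4 309 207.19  4 311 206.02  4 313 204.61  4 315 203.5  
5 309 208.15  5 311 206.76  5 313 205.59  5 315 204.63  
6 309 208.38  6 311 207.24  6 313 205.89  6 315 204.66  
7 309 207.93  7 311 206.96  7 313 205.84  7 315 204.67
```

The jaw has not moved since the fourth stroke and the torque barrier comes back at the same angle, so the screw is at its stop. Let go, rise, and locate the handle.

```bash
python3 -m crank '[[0,0,0,0,0,0],[0,0,0,0,0,0],[0,0,0,0,0,0],[0,0,0,0,0,0]]' 0.5|grep -E 'pos|contact|width'; python3 -m crank '[[0,0,0.03,0,0,0],[0,0,0.07,0,0,0],[0,0,0.105,0,0,0],[-0.04,0,0.115,0,0,0],[-0.08,-0.001,0.115,0,0,0],[-0.085,-0.001,0.115,0,0,0],[-0.085,-0.001,0.115,0,0,0],[-0.085,-0.001,0.115,0,0,0]]'; python3 - <<'E'
from h import *
p=env.snapshot('wrist');np.savez('pics/wrist8.npz',**p);f=p['frame'];h=cv2.cvtColor(f,cv2.COLOR_RGB2HSV).astype(int)
q=env.get_state()['ee_rot'];print(np.degrees(2*np.arctan2(q[2],q[1])))
red=((h[...,0]<8)|(h[...,0]>172))&(h[...,1]>130)&(h[...,2]>70)
for c,t,m in blobs(red,100):
    X=onz(p,c,.072); d=X-[.515,.08,.072]; print(c,t[4],X,np.hypot(*d[:2]),np.degrees(np.arctan2(d[1],d[0])))
E
```

```text
position: [0.599, 0.0817, 0.0427]
contact_force: [-4.8, 3.6, -0.3]
gripper_width: 0.0425
clock: 19.57
position: [0.5157, 0.0801, 0.1593]
ee_rot: [0.0, 1.0, 0.01, 0.001]
contact_force: [0.6, -0.2, 0.5]
gripper_width: 0.0427
grasp_force: 0.0
1.1577239730989461
[232.01331115  93.42262895] 1202 [0.60353065 0.10659319 0.072     ] 0.09243848563934169 16.71942529131232
```

The handle has swung to 16.7° on release and still sits at radius 92 mm. Turn to match it and take the knob.

```bash
python3 -m crank '[[0,0,0,0,0,7],[0,0,0,0,0,14],[0,0,0,0,0,15.5],[0,0,0,0,0,15.5],[0,0,0,0,0,15.5]]' 0.8|grep -E 'pos|contact'; python3 - <<'E'
from h import *
p=env.snapshot('wrist');np.savez('pics/wrist9.npz',**p)
for n in('wrist3','wrist9'):
    p=load(f'pics/{n}.npz');f=p['frame'];h=cv2.cvtColor(f,cv2.COLOR_RGB2HSV).astype(int)
    red=((h[...,0]<8)|(h[...,0]>172))&(h[...,1]>130)&(h[...,2]>70)
    for c,t,m in blobs(red,100):
        X=onz(p,c,.072); d=X-[.515,.08,.072]; print(n,c,t,X,np.hypot(*d[:2]),np.degrees(np.arctan2(d[1],d[0])),cv2.fitLine(np.argwhere(m)[:,::-1].astype(np.float32),2,0,.01,.01)[:2].ravel())
    w=np.zeros(f.shape[:2],bool); w[150:260,200:320]=1
    g=cv2.cvtColor(f,cv2.COLOR_RGB2GRAY); print(g[150:300:5,262])
E
```

```text
position: [0.5161, 0.0804, 0.1587]
contact_force: [-0.3, 1.0, -0.5]
wrist3 [261.95692568  90.38344595] [ 252   59   20   64 1184] [0.60415683 0.10498019 0.072     ] 0.0925902241388374 15.651948322778418 [ 4.680554e-05 -1.000000e+00]
[190 190 190 192 189 135 141 145  54  55  64  62  59  58  60  62 142 146
 194 201 199 200 199 197 194 193 182 192  78  76]
wrist9 [261.86705202  89.13872832] [ 252   57   20   66 1211] [0.60363873 0.106904   0.072     ] 0.09263179207033531 16.88431277174411 [0.00567941 0.99998385]
[192 189 189 190 190 134 141 141  60  60  66  66  58  63  61  63 143 144
 197 200 199 199 186 197 192 192 194 193  79  76]
```

```bash
python3 -m crank '[[0,0,-0.03,0,0,0],[0,0,-0.06,0,0,0],[0,0,-0.075,0,0,0],[0,0,-0.08,0,0,0],[0,0,-0.08,0,0,0]]' 0.8|grep -E 'pos|contact'; python3 -m crank '[[0,0,0,0,0,0],[0,0,0,0,0,0],[0,0,0,0,0,0],[0,0,0,0,0,0],[0,0,0,0,0,0]]' 0 50
```

```text
position: [0.5146, 0.0805, 0.0776]
contact_force: [-1.2, -0.4, 0.4]
clock: 20.92
position: [0.5161, 0.0804, 0.0805]
ee_rot: [0.0, 0.989, 0.145, 0.002]
contact_force: [-0.2, -2.3, 5.8]
gripper_width: 0.0273
grasp_force: 50.9
```

```bash
python3 -m crank '[[0,0,0.005,0,0,0],[0,0,0.01,0,0,0],[0,0,0.015,0,0,0],[0,0,0.025,0,0,0],[0,0,0.05,0,0,0],[0,0,0.05,0,0,0]]'; python3 -c "
from h import *
p=env.snapshot('wrist');f=p['frame'];h=cv2.cvtColor(f,cv2.COLOR_RGB2HSV).astype(int)
red=((h[...,0]<8)|(h[...,0]>172))&(h[...,1]>130)&(h[...,2]>70)
for c,t,m in blobs(red,100): print(c,t)"
```

```text
clock: 21.42
position: [0.5169, 0.081, 0.1337]
ee_rot: [0.0, 0.989, 0.146, 0.003]
contact_force: [0.6, 0.8, -1.8]
gripper_width: 0.0269
grasp_force: 50.2
[261.97068621  72.73217855] [ 246   23   32  102 3002]
```

```bash
python3 -m crank '[[-0.01,-0.01,0,0,0,6],[-0.02,-0.02,0,0,0,12],[-0.03,-0.03,0,0,0,18],[-0.04,-0.04,0,0,0,24],[-0.05,-0.05,0,0,0,30],[-0.06,-0.06,0,0,0,36],[-0.068,-0.07,0,0,0,42],[-0.075,-0.08,0,0,0,48],[-0.082,-0.09,0,0,0,54],[-0.089,-0.1,0,0,0,60],[-0.089,-0.105,0,0,0,61],[-0.089,-0.105,0,0,0,61]]'|grep -E 'pos|contact'; python3 -m crank '[[0,0,-0.03,0,0,0],[0,0,-0.06,0,0,0],[0,0,-0.08,0,0,0],[0,0,-0.09,0,0,0],[0,0,-0.09,0,0,0]]'
```

```text
position: [0.4253, -0.025, 0.1278]
contact_force: [0.2, -0.0, -2.4]
clock: 22.88
position: [0.4242, -0.0238, 0.0361]
ee_rot: [-0.002, 0.779, 0.627, -0.002]
contact_force: [-0.0, 0.6, -3.1]
gripper_width: 0.0274
grasp_force: 50.0
```

```bash
python3 -m crank '[[0,0,-0.002,0,0,0],[0,0,-0.004,0,0,0],[0,0,-0.006,0,0,0],[0,0,-0.008,0,0,0],[0,0,-0.008,0,0,0]]'
```

```text
clock: 23.3
position: [0.4263, -0.0244, 0.0311]
ee_rot: [0.0, 0.779, 0.627, 0.0]
contact_force: [-0.3, 0.4, -2.9]
gripper_width: 0.0269
grasp_force: 50.0
```

```bash
python3 -m crank '[[0,0,-0.001,0,0,0],[0,0,-0.002,0,0,0],[0,0,-0.002,0,0,0]]'|grep -E 'pos|contact'
```

```text
position: [0.4265, -0.0245, 0.0304]
contact_force: [-5.2, 0.2, 11.3]
```

Touching down. Release, lift and verify.

```bash
python3 -m crank '[[0,0,0.0005,0,0,0],[0,0,0.0005,0,0,0],[0,0,0.0005,0,0,0],[0,0,0.0005,0,0,0],[0,0,0.0005,0,0,0],[0,0,0.0005,0,0,0]]' 0.9|grep -E 'pos|contact|width'; python3 -m crank '[[0,0,0.03,0,0,0],[0,0,0.07,0,0,0],[0,0,0.11,0,0,0],[0,0,0.15,0,0,0],[-0.01,-0.017,0.19,0,0,0],[-0.01,-0.017,0.2,0,0,0],[-0.01,-0.017,0.2,0,0,0],[-0.01,-0.017,0.2,0,0,0]]'|grep -E 'pos|contact'; python3 - <<'E'
from h import *
p=env.snapshot('wrist'); np.savez('pics/wristE.npz',**p)
s=env.snapshot('scene'); np.savez('pics/sceneE.npz',**s)
for n in('w1','wristE'):
    p=load(f'pics/{n}.npz');f=p['frame'];h=cv2.cvtColor(f,cv2.COLOR_RGB2HSV).astype(int)
    red=((h[...,0]<8)|(h[...,0]>172))&(h[...,1]>130)&(h[...,2]>70)
    for c,t,m in blobs(red,30): print(n,'grip',c,t,onz(p,c,.022))
    w=np.zeros(f.shape[:2],bool); w[135:190,245:300]=1
    for c,t,m in blobs((h[...,2]<85)&w,100): print('knob',c,t,onz(p,c,.054))
    w[:]=0; w[110:160,290:350]=1
    for c,t,m in blobs((h[...,2]<110)&w,60): print('block parts',c,t,onz(p,c,.03))
for i in(7,'E'):
    g=cv2.cvtColor(load(f'pics/scene{i}.npz')['frame'],cv2.COLOR_RGB2GRAY)
    print([int(195+np.argmax(g[195:215,x]<120)) for x in(309,311,313,315)])
a,b=[cv2.cvtColor(load(f'pics/scene{i}.npz')['frame'],cv2.COLOR_RGB2GRAY).astype(int) for i in(0,'E')]
d=cv2.medianBlur((abs(a-b)>40).astype(np.uint8),3)
for c,t,m in blobs(d,12): print('changed',c,t)
E
```

```text
position: [0.4261, -0.0244, 0.0293]
contact_force: [-0.9, -0.0, 0.7]
gripper_width: 0.0769
position: [0.4163, -0.0415, 0.2294]
contact_force: [0.7, 0.4, 0.2]
w1 grip [268.40606061  81.85050505] [263  61  12  43 495] [0.44594474 0.06582265 0.022     ]
knob [265.98019802 161.18069307] [257 149  22  24 404] [ 0.42447652 -0.02387178  0.054     ]
block parts [309.47330097 130.07524272] [295 110  26  43 412] [ 4.84869757e-01 -2.86344784e-04  3.00000000e-02]
block parts [343.77235772 123.68292683] [339 112  11  23 123] [ 0.52768877 -0.00117973  0.03      ]
wristE grip [266.66125761  83.0020284 ] [261  62  13  43 493] [0.44662195 0.06428515 0.022     ]
knob [265.30126582 162.45063291] [257 150  21  25 395] [ 0.42519892 -0.02521818  0.054     ]
block parts [302.77777778 128.17948718] [294 110  21  34 234] [0.47910014 0.00278176 0.03      ]
block parts [341.28834356 121.99386503] [336 110  13  24 163] [ 5.26767971e-01 -6.95899815e-05  3.00000000e-02]
[208, 207, 206, 205]
[209, 208, 206, 205]
changed [333.59375   6.96875] [333   0   3  15  32]
changed [352.93258427   3.59550562] [346   0  13  1
[... 238 characters left out ...]
4  37 199]
changed [383.37037037  99.88888889] [379  98   9   5  27]
changed [369.47368421 139.56140351] [367 132   9  14  57]
changed [477.23076923 171.57692308] [472 170  11   6  26]
changed [486.90625 188.59375] [484 185   7   8  32]
changed [490.19230769 193.07692308] [487 189   8   9  26]
changed [307.67889908 206.01834862] [298 200  22  12 109]
changed [357.4874477  223.85146444] [335 210  45  30 478]
changed [501.84673367 225.84924623] [490 215  22  26 398]
changed [338.5   221.125] [334 217  10   8  24]
changed [471.77059459 303.28821622] [ 434  238   78  137 4625]
changed [435.24162679 316.19138756] [418 303  38  27 418]
changed [465.88293535 364.31916133] [ 429  338   83   46 1717]
```

```bash
python3 -c "
from station import env
print(env.close_job())"
```

```text
the job is handed in; nothing more can be done
None
```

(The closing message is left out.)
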